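# Hang the ticket carrier on the progress rail and slide it to the pointer

### The arm

A 6-joint arm with a two-finger parallel gripper is mounted at the origin on a cart in front of the work surface, level with it; the furniture and walls round the work are solid. World frame = base frame: x ahead of the robot, y to its left, z up, the work surface at z = 0. Lengths are in mm, angles in degrees, forces in N, time in s.
With the tool pointing down it reaches from about 300 to 850 mm from the base axis. Payload 4.2 kg.
Tool frame: the origin (TCP) lies at the very end of the fingers, on their centre line; the grasp point (between the pads) lies 19 mm behind it; x points along the fingers, y is the direction in which the jaws open and shut, and the axes are right-handed (so a half turn about x gives the same grasp; the last joint's range is limited). The gripper opens to 91 mm and grips with 3 to 60 N. Pads are 32 mm wide; open, the fingers measure 118 mm over their backs; the gripper's body (76 mm by 178 mm) begins 60 mm behind the grasp point.
Start: joints at [-1.146, 18.312, 89.639, -0, 72.044, -1.146], TCP at [575.016, 0, 213.976] pointing down, gripper open.
Joint ranges: [-177.97, 177.97], [-48.28, 115.42], [12.27, 149.76], [-77.06, 257.06], [2.81, 150.46], [-146.56, 146.56]. Speed limits (degrees/s): [147.25, 147.25, 180, 180, 180, 180].

### API

Orientations are given as [roll, pitch, yaw] about the fixed x, y, z axes, in that order (R = Rz(yaw) Ry(pitch) Rx(roll)).
In Python, from workcell import sensors, grab_frame, job_done, finder gives the robot as it stands.
- The arm moves only by the tool play_rows, never from a script. Its argument "motion" is a list of rows, each a list of 5 numbers: the shift along the world's x, y, z in m, then the turn about the world's z in rad, then the opening, from 0 (shut) to 1 (fully open). In form: [[tx, ty, tz, roll, fingers], ...]. A call has exactly 8 rows; each row is the pose to reach, as a shift and turn from the pose commanded when the call began; what a row does not reach only later rows make up. A row lasts 1/12 s, in which the tool goes at most 41.7 mm and 7.16 degrees, less where a joint would pass 70% of its speed; a pose out of reach is approached as far as the arm can. A call with a gripper value outside its range is refused whole. The fingers move at their own pace and stop on an object; "squeeze" is the grip in N (left out, the last holds). Time passes only in rows, so rows that repeat a pose let the fingers close, or fill a call up. It gives the time, the measured TCP pose, the force and the opening at its end, in the units of the state.
- sensors.state(): the state, without advancing time (a new reading comes with each control period).
- grab_frame(name): name is "scene" or "side" or "wrist"; returns a dict with "img" (400x640x3 uint8, blue, green, red), "fx", "fy", "cx", "cy" (pixels), "k1" (the pictures are not rectified: a ray, as slopes to the right and down, at radius r is drawn at 1 + k1 r^2 times it, then the intrinsics apply), "rvec" (rotation vector, rad) and "tvec" (3), from world to camera coordinates, as OpenCV has them; the wrist camera has in their place "tool_from_camera" (4x4, takes a point from camera to tool coordinates, whose origin is the TCP and whose axes are the tool frame's). Camera axes: x right, y down, z forward; pixel columns grow to the right and rows downward; lengths in mm; the calibration is good to about 2 mm. A picture is of the moment at which its call begins: read the wrist's pose just before it. There is no depth.
- job_done(): hands the job in, once; it reports no verdict.
Trained networks look in a picture, given as the dict that the camera call returned (one of the last four; its "shot" number tells which), for a name from the list of things; names that differ only in an ending like _2 or _b are one class to them, and where a whole thing is asked for, a point or a joint stands for the part that bears it (a point fixed in the world has none). Each returns a list of dicts, best first, with "conf" (0 to 1); they miss things now and then, are a little off and sometimes report something else, mostly with a low value. They report only what shows in the picture. A call takes as long as a camera call. They do not tell look-alikes from the thing itself.
- finder.spot_in(picture, label): "point" ([column, row] in pixels, amid what is visible of it).
- finder.spot_point(picture, label): "point" ([column, row] in pixels: a listed point, or the origin of a listed thing).
The state is a dict: "time_s": time; "qpos": joint angles; "qvel": joint speeds; "effort": joint torques, N m; "ee_pos": TCP position; "ee_rot": TCP orientation; "force": force on the tool from outside, world axes, zero at the start; "torque": the same for the moment, N m; "gripper_width": finger opening in mm.
Only numpy, scipy, OpenCV 4.12 (cv2) and the standard library are available. Lean on these libraries where they do the work, as an engineer would, in place of code of your own. Each camera call takes 0.05 s, during which the arm holds its last target.

### The job

Lift the ticket carrier out of its wooden stand and hook it over the round rail at the open left end, where no keeper strip covers it. Then slide it along the rail, under the keeper, until it is centred on the pointer on the rack's base, and leave it hanging there straight and still. Leave the loose things round the rack where they are.

Things in the scene. Friction and masses are not known exactly. Their poses are not given: they have to be found in the camera images.
- carrier: Ticket carrier, 0.22 kg, rigid aluminium, upright in the stand's slot (a few degrees of play). Origin: middle of the plate's lower edge; z up, y along its width; -x is the side with the white card, which faces the robot. Plate 6 (x) x 80 (y) x 90 (z) mm, with a hook above it. Hung up, it swings freely about the rail, settles upright, and stays where left along the rail.
- saddle (a point): Point in the hook, 130 mm above the carrier's origin, x = y = 0, where the rail's axis lies when the carrier hangs seated. The hook is one sheet strip, 30 mm wide (y), 5 mm thick: from the plate's top it steps to x = -16 mm, runs up as the spine, over the top (inner top 6, outer 11 mm above this point) and down at x = +16 mm. Inside it is 27 mm wide.
- hook_tip (a point): Lower end of the hook's free tip: 16 mm to +x of the saddle and 10 mm below it. The hook's mouth opens to +x, 30 mm high from this tip down to the plate's top.
- grip (a point): Point in the black grip block on top of the hook, 170 mm above the carrier's origin, 16 mm below the block's top. The block is 14 (x) x 30 (y) mm, 46 mm high. Grasp it here from above, best across its 30 mm width (y).
- holder: Fixed wooden stand 70 (x) x 120 (y) x 34 (z) mm with a slot 10 x 86 mm, 26 mm deep (floor 8 mm above the worktop), in which the carrier's plate stands. Origin: centre of its underside; axes as the carrier's.
- rack: Fixed rack with the rail. Origin: centre of the base's underside, on the worktop; y along the rail, x away from the robot. Grey base 130 (x) x 420 (y) x 12 mm. Steel rail 12 mm in diameter, its axis at x = 0, z = 165 mm, between two posts 30 (x) x 14 (y) mm, 180 mm high, at y = -190 and +190 mm.
- rail_open (a point): Point on the rail's axis at the open left end, rack y = +110 mm, z = 165 mm; axes as the rack's. Hook on here from the robot's side: the tip passes over the rail with the saddle 20 to 28 mm above the axis (plate still below the rail), moves to +x until above the rail, then is lowered. Free rail: 50 mm to the right (keeper), 73 mm to the left (post).
- keeper_end (a point): Left end of the keeper, a flat strip over the far side of the rail, rack y -190 to +60 mm, x +14 to +44 mm, underside 181, top 185 mm high, on two uprights at x +36 to +44 mm. This point is on its underside. The seated hook slides beneath it with about 11 mm to spare in height, but cannot be put on or taken off there.
- pointer: Fixed dark steel arrow, 10 mm thick, 30 mm wide, on the rack's base before the rail, pointing to +x (away from the robot). Axes as the rack's. Its origin is straight below the rail's axis, on the base's top (12 mm up), at the y of the arrow's tip; the arrow covers x -62 to -24 mm. It lies at rack y -110 to 0 mm. The carrier's middle (y = 0) belongs at its y.
- pin_cup: Small steel cup, 58 mm wide, 43 mm high, loose bystander. Origin: centre of its underside.
- qc_stamp: Hand stamp with wooden knob, 26 x 34 x 64 mm, loose bystander. Origin: centre of its underside.
- tape: Roll of brown tape, 94 x 92 x 48 mm, loose bystander behind the rack. Origin: centre of its underside.
- solvent_bottle: White pump bottle, 60 mm wide, 136 mm high, loose bystander behind the rack. Origin: centre of its underside.
Not all that is in view belongs to the job. Several things have the shape of the carrier; the one meant has the colours described above.

How it is judged (in metres and radians):
On the way:
1. the carrier's hook is over the rail at the open left end, beyond the keeper (y of saddle in the frame of rack between 0.065 and 0.183 m and x of saddle in the frame of rack between -0.012 and 0.012 m and z of saddle in the frame of rack between 0.155 and 0.175 m), for 0.1 s.
At the end, for the whole second after the job is handed in: The carrier hangs with its hook seated on the rail (saddle within 8 mm across and 5 mm in height of the rail's axis), upright and in line with the rail within 0.15 rad, its middle within 12 mm of the pointer along the rail, at rest (under 0.03 m/s and 0.3 rad/s) (y of saddle in the frame of pointer between -0.012 and 0.012 m and x of saddle in the frame of rack between -0.008 and 0.008 m and z of saddle in the frame of rack between 0.16 and 0.17 m and angle between carrier's own z axis and vertical below 0.15 rad and angle between the y axis of carrier and the y axis of rack, either way round below 0.15 rad and contact force between carrier and rack above 0.5 N and linear speed of carrier below 0.03 m/s and angular speed of carrier below 0.3 rad/s); the robot touches nothing.
It fails at once if a loose bystander was moved more than 30 mm (distance of any of pin_cup, qc_stamp, tape, solvent_bottle from where it was at the start of the episode above 0.03 m).
It also fails if it takes over 50 s, if anything falls off the work surface, if the arm or the gripper's body presses on something with over 40 N, if the wrist force passes 120 N, or if a joint passes its speed limit or range.

## Working session

There is one attempt and no reset: what is moved stays moved. The work goes in short steps, Python scripts to look and compute and a tool call to move; the robot and the scene stay as the last step left them, time stands still between calls to the robot, and variables do not carry over. Pictures are saved under pics/ and viewed, and the job is handed in when it is done.

Besides the shell and the picture viewer there is one more tool, called after ">>>" as name([rows], argument=value, ...), one row to a line, values as JSON. play_rows: Moves the arm, as the interface text tells. Its arguments: {"type":"object","properties":{"motion":{"type":"array","items":{"type":"array","items":{"type":"number"}}},"squeeze":{"type":"number"}},"required":["motion"]}

```bash
ls; mkdir -p pics
cat > h.py <<'E'
import numpy as np, cv2
from workcell import sensors, grab_frame, job_done, finder
def Kd(f):
    return np.array([[f['fx'],0,f['cx']],[0,f['fy'],f['cy']],[0,0,1.]]), np.array([f['k1'],0,0,0,0.])
def Rt_tool(s):
    from scipy.spatial.transform import Rotation as R
    T=np.eye(4);T[:3,:3]=R.from_euler('xyz',s['ee_rot'],degrees=True).as_matrix();T[:3,3]=s['ee_pos'];return T
def pose(f,s=None):
    # camera->world
    T=np.eye(4)
    if 'rvec' in f:
        R=cv2.Rodrigues(np.array(f['rvec'],float))[0]
        T[:3,:3]=R.T;T[:3,3]=-R.T@np.array(f['tvec'],float).ravel()
    else: T=Rt_tool(s)@np.array(f['tool_from_camera'])
    return T
def ray(f,uv,s=None):
    K,d=Kd(f);p=cv2.undistortPoints(np.array([[uv]],float),K,d)[0,0]
    T=pose(f,s);v=T[:3,:3]@np.array([p[0],p[1],1]);return T[:3,3],v/np.linalg.norm(v)
def at_z(f,uv,z,s=None):
    o,v=ray(f,uv,s);return o+v*(z-o[2])/v[2]
def proj(f,P,s=None):
    T=np.linalg.inv(pose(f,s));K,d=Kd(f)
    return cv2.projectPoints(np.array(P,float).reshape(-1,1,3),cv2.Rodrigues(T[:3,:3])[0],T[:3,3],K,d)[0].reshape(-1,2)
def tri(rays):
    A=0;b=0
    for o,v in rays:
        M=np.eye(3)-np.outer(v,v);A=A+M;b=b+M@o
    X=np.linalg.solve(A,b)
    return X,[float(np.linalg.norm((np.eye(3)-np.outer(v,v))@(X-o))) for o,v in rays]
E
python3 - <<'E'
from h import *
s=sensors.state();print(s['time_s'],s['ee_pos'],s['ee_rot'])
for n in ['scene','side','wrist']:
    f=grab_frame(n);cv2.imwrite(f'pics/{n}0.png',f['img'])
    print(n,f['fx'],f['k1'],pose(f,s)[:3,3].round())
    for l in ['carrier','saddle','hook_tip','grip','holder','rack','rail_open','keeper_end','pointer','pin_cup','qc_stamp','tape','solvent_bottle']:
        r=finder.spot_point(f,l);print(l,[(np.round(d['point']).tolist(),round(d['conf'],2)) for d in r])
E
```

```text
pics
0.0 [5.74504660e+02 7.09659927e-03 2.13116385e+02] [-90.58020193  89.89925518 179.42133865]
scene 392.07122868694177 -0.025460726619633407 [-190.  893.  730.]
carrier [([287.0, 271.0], 0.64), ([286.0, 312.0], 0.6)]
saddle [([284.0, 270.0], 0.84), ([283.0, 231.0], 0.57)]
hook_tip [([289.0, 266.0], 0.87), ([280.0, 232.0], 0.85)]
grip [([284.0, 220.0], 0.85), ([284.0, 255.0], 0.62)]
holder [([287.0, 271.0], 0.87)]
rack [([352.0, 212.0], 0.77)]
rail_open [([333.0, 167.0], 0.68)]
keeper_end [([336.0, 168.0], 0.89), ([407.0, 224.0], 0.28)]
pointer [([354.0, 207.0], 0.59)]
pin_cup [([282.0, 232.0], 0.72)]
qc_stamp [([409.0, 226.0], 0.64)]
tape [([269.0, 217.0], 0.76)]
solvent_bottle [([328.0, 184.0], 0.73)]
side 382.23676817263623 -0.07802417927287839 [ 551. -672.  641.]
carrier [([247.0, 190.0], 0.6), ([284.0, 200.0], 0.47)]
saddle [([243.0, 155.0], 0.56)]
hook_tip [([243.0, 161.0], 0.91), ([278.0, 170.0], 0.54)]
grip [([238.0, 140.0], 0.83)]
holder [([279.0, 207.0], 0.64)]
rack [([306.0, 287.0], 0.75), ([406.0, 316.0], 0.71)]
rail_open [([304.0, 202.0], 0.61)]
keeper_end [([315.0, 208.0], 0.77)]
pointer [([303.0, 289.0], 0.62)]
pin_cup [([238.0, 253.0], 0.96)]
qc_stamp [([220.0, 318.0], 0.9)]
tape [([381.0, 231.0], 0.74), ([279.0, 171.0], 0.41)]
solvent_bottle [([408.0, 317.0], 0.78), ([314.0, 206.0], 0.38)]
wrist 311.35166380924335 -0.043609739815063386 [575.  78. 384.]
carrier []
saddle []
hook_tip []
grip [([456.0, 272.0], 0.4)]
holder []
rack [([303.0, 198.0], 0.88)]
rail_open [([289.0, 109.0], 0.9)]
keeper_end [([328.0, 186.0], 0.73)]
pointer []
pin_cup [([154.0, 88.0], 0.71)]
qc_stamp [([168.0, 251.0], 0.71)]
tape [([489.0, 29.0], 0.94)]
solvent_bottle []
```

View pics/scene0.png

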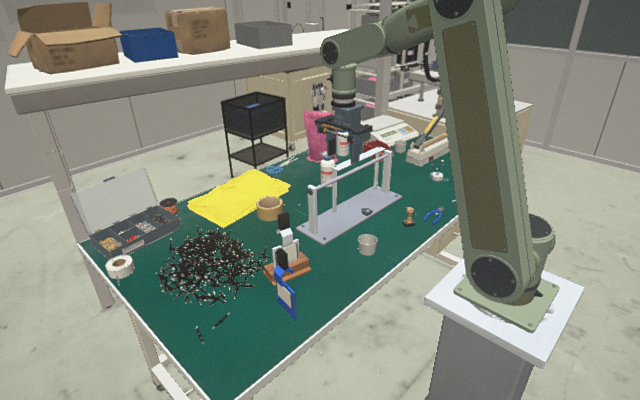

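View pics/side0.png

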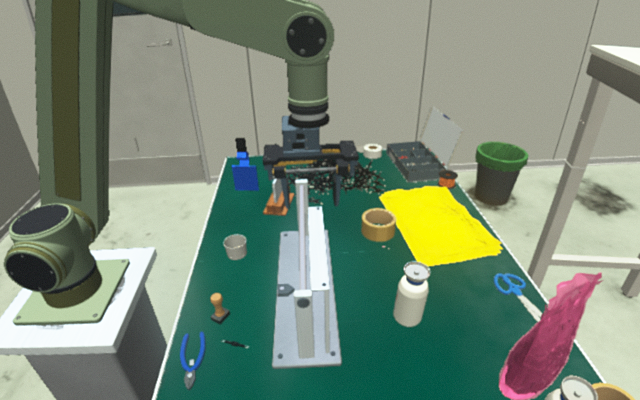

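View pics/wrist0.png

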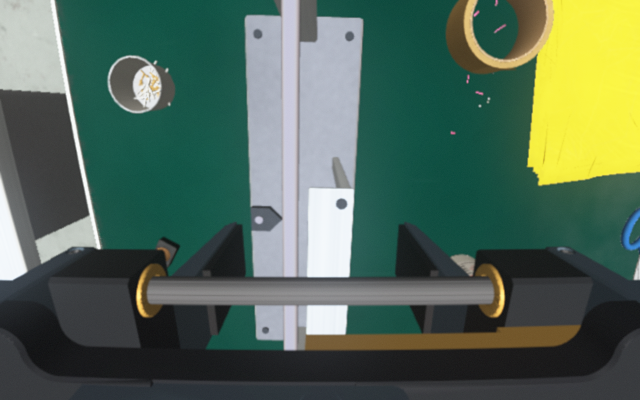

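Run:
```python
import cv2,numpy as np
a=cv2.imread('pics/scene0.png')[195:325,225:415];b=cv2.imread('pics/side0.png')[125:225,215:345]
cv2.imwrite('pics/c0.png',cv2.resize(a,None,fx=4,fy=4,interpolation=cv2.INTER_CUBIC))
cv2.imwrite('pics/c1.png',cv2.resize(b,None,fx=5,fy=5,interpolation=cv2.INTER_CUBIC))
```

```text
(no output)
```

View pics/c0.png

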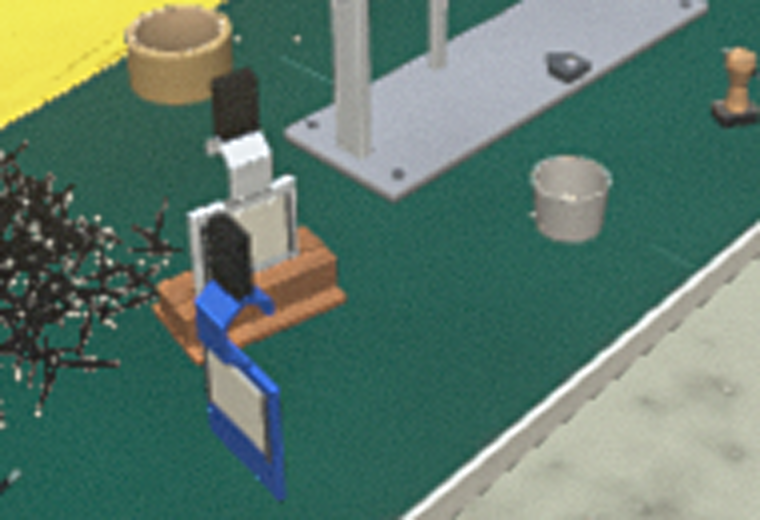

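View pics/c1.png

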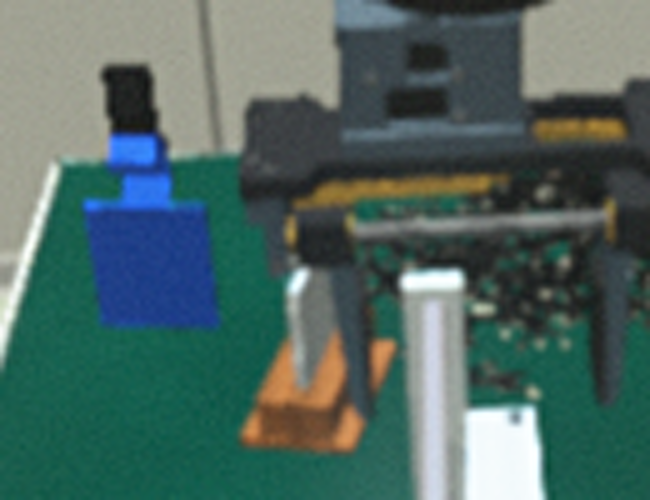

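The two candidates are the silver one in the wooden stand, at scene (284,240), with a white card, and the blue one standing free, at scene (285,285). The silver aluminium one in the stand fits the description, and the enlarged crop confirms it.

Run:
```python
from h import *
s=sensors.state()
f=grab_frame('scene')
g=lambda n,uv,z:print(n,at_z(f,uv,z).round(0))
g('silver grip',(284,220),178);g('saddle',(283,231),138);g('holder top mid',(287,262),34);g('holder org',(287,271),0);g('holder R near corner',(275,284),0)
g('blue grip z~170',(282,258),170);g('blue foot',(295,318),0);g('blue foot',(279,300),0)
g('cup',(367,252),0);g('stamp',(409,226),0);g('tape',(269,217),0)
g('pointer',(366,212),17);g('base cornerLnear',(323,244),12);g('base cornerLfar',(297,228),12);g('post topL',(312,188),180)
w=grab_frame('wrist')
for n,uv,z in [('baseNL',(247,17),12),('baseFL',(363,17),12),('baseNR',(254,339),12),('keepL',(310,187),185),('keepR',(353,189),185),('pointer tip',(281,217),22),('rail top',(291,100),171),('rail top',(291,250),171),('cup',(138,84),40),('screw',(258,34),12),('screw',(350,36),12),('screw',(265,330),12)]:
    print('w',n,at_z(w,uv,z,s).round(1))
```

```text
silver grip [478. 345. 178.]
saddle [487. 343. 138.]
holder top mid [483. 341.  34.]
holder org [486. 341.   0.]
holder R near corner [470. 399.   0.]
blue grip z~170 [371. 447. 170.]
blue foot [340. 446.   0.]
blue foot [416. 432.   0.]
cup [373. 117.   0.]
stamp [357. -88.   0.]
tape [746. 191.   0.]
pointer [501. -40.  17.]
base cornerLnear [488. 190.  12.]
base cornerLfar [611. 184.  12.]
post topL [545. 174. 180.]
w baseNL [497.2 178.4  12. ]
w baseFL [622.4 178.1  12. ]
w baseNR [ 480.5 -235.5   12. ]
w keepL [569.2  30.6 185. ]
w keepR [597.6  29.2 185. ]
w pointer tip [528.  -45.9  22. ]
w rail top [556.8  85.8 171. ]
w rail top [554.  -21.2 171. ]
w cup [383.3 108.7  40. ]
w screw [508.4 161.3  12. ]
w screw [608.8 159.1  12. ]
w screw [ 497.3 -219.8   12. ]
```

>>> play_rows([
  [-0.005, 0.03, 0.02, 0.1, 1],
  [-0.01, 0.06, 0.04, 0.2, 1],
  [-0.015, 0.1, 0.06, 0.3, 1],
  [-0.02, 0.14, 0.07, 0.4, 1],
  [-0.02, 0.175, 0.08, 0.52, 1],
  [-0.02, 0.21, 0.09, 0.64, 1],
  [-0.02, 0.25, 0.1, 0.76, 1],
  [-0.02, 0.28, 0.1, 0.88, 1],
])

```text
time_s: 2.87
ee_pos: [555.3, 283.3, 316.3]
ee_rot: [76.6, 89.7, 37.4]
force: [0.4, -1.0, 1.1]
gripper_width: 91.1
```

>>> play_rows([
  [0, 0.01, 0, 0.12, 1],
  [0, 0.02, 0, 0.24, 1],
  [0, 0.03, 0, 0.36, 1],
  [0, 0.03, 0, 0.48, 1],
  [0, 0.03, 0, 0.6, 1],
  [0, 0.03, 0, 0.69, 1],
  [0, 0.03, 0, 0.69, 1],
  [0, 0.03, 0, 0.69, 1],
])

```text
time_s: 3.53
ee_pos: [555.0, 310.0, 313.9]
ee_rot: [159.9, 90.0, 159.7]
force: [0.2, 0.4, 1.1]
gripper_width: 91.2
```

Run:
```python
from h import *
s=sensors.state();print(s['time_s'],s['ee_pos'],s['ee_rot'],s['qpos']);print(Rt_tool(s).round(3))
for n in ['scene','side','wrist']:
    f=grab_frame(n);cv2.imwrite(f'pics/{n}1.png',f['img'])
    for l in ['carrier','saddle','hook_tip','grip','holder','rail_open','keeper_end','pointer']:
        r=finder.spot_point(f,l);print(n,l,[(np.round(d['point'],1).tolist(),round(d['conf'],2)) for d in r])
```

```text
3.5333 [554.99596064 310.02138652 313.91118338] [159.8805532   89.99325862 159.69934868] [ 2.81485826e+01  2.18039855e+01  7.02582509e+01  5.04828706e-03
  8.79422350e+01 -6.16703943e+01]
[[-0.00000e+00  3.00000e-03  1.00000e+00  5.54996e+02]
 [ 0.00000e+00  1.00000e+00 -3.00000e-03  3.10021e+02]
 [-1.00000e+00  0.00000e+00 -0.00000e+00  3.13911e+02]
 [ 0.00000e+00  0.00000e+00  0.00000e+00  1.00000e+00]]
scene carrier [([284.4, 313.6], 0.64), ([288.2, 269.6], 0.62)]
scene saddle [([280.8, 232.3], 0.93), ([282.2, 272.8], 0.8)]
scene hook_tip [([282.6, 231.5], 0.82), ([291.2, 267.2], 0.73)]
scene grip [([283.4, 253.5], 0.87), ([284.6, 220.7], 0.56)]
scene holder [([285.7, 270.6], 0.8)]
scene rail_open [([331.8, 184.4], 0.8)]
scene keeper_end [([334.0, 166.7], 0.9)]
scene pointer [([282.3, 230.6], 0.66), ([353.2, 210.6], 0.6)]
side carrier [([279.8, 203.1], 0.87), ([236.6, 253.0], 0.58), ([251.6, 188.4], 0.56), ([305.7, 283.3], 0.36)]
side saddle [([277.0, 165.4], 0.87), ([239.9, 155.6], 0.61)]
side hook_tip [([279.8, 169.0], 0.94), ([243.1, 159.7], 0.8)]
side grip [([239.1, 142.9], 0.79), ([407.6, 314.8], 0.73), ([273.3, 152.2], 0.58)]
side holder [([278.9, 205.0], 0.92), ([281.7, 170.5], 0.62)]
side rail_open [([299.9, 202.8], 0.75), ([222.1, 316.3], 0.59)]
side keeper_end [([313.4, 210.6], 0.71)]
side pointer [([307.5, 288.2], 0.52)]
wrist carrier [([409.4, 39.9], 0.75), ([339.9, 115.8], 0.56), ([339.0, 117.6], 0.48)]
wrist saddle [([345.3, 117.6], 0.97), ([448.4, 12.5], 0.83)]
wrist hook_tip [([426.6, 14.2], 0.73), ([343.1, 136.0], 0.56)]
wrist grip [([348.8, 121.0], 0.68)]
wrist holder [([340.8, 117.8], 0.84)]
wrist rail_open [([106.7, 193.0], 0.59)]
wrist keeper_end [([56.2, 218.9], 0.73)]
wrist pointer [([105.9, 189.2], 0.64)]
```

View pics/wrist1.png

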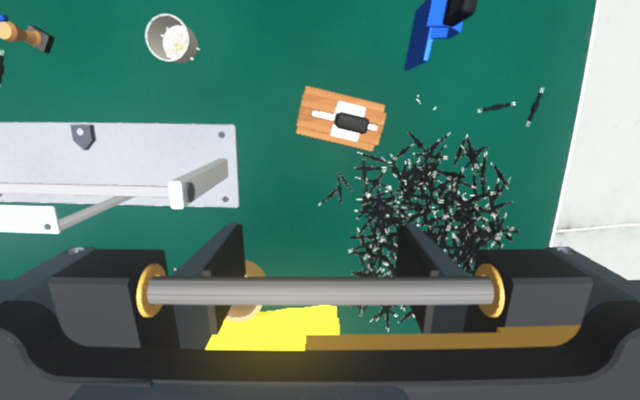

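View pics/side1.png

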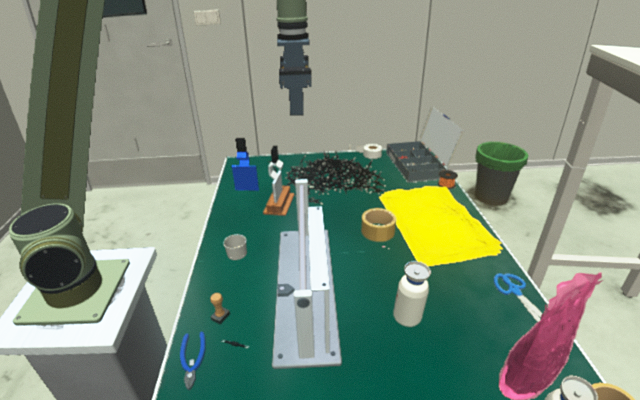

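View pics/scene1.png

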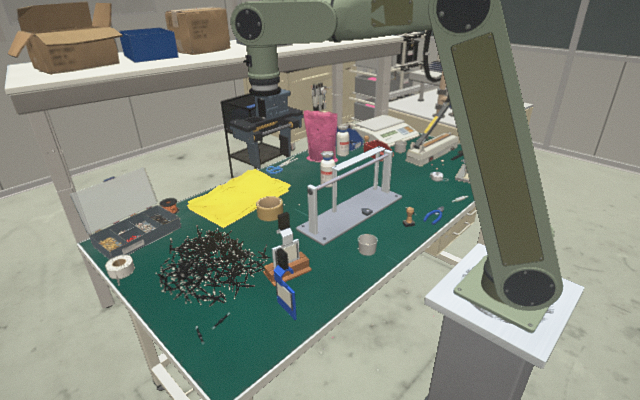

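The wrist view shows the stand at (342,118), turned about 12°, with the silver carrier and its black grip at (350,122). The blue one is at (435,30), well away from it.

Run:
```python
import cv2
a=cv2.imread('pics/wrist1.png')
cv2.imwrite('pics/c2.png',cv2.resize(a[75:165,285:400],None,fx=6.5,fy=6.5,interpolation=cv2.INTER_CUBIC))
cv2.imwrite('pics/c3.png',cv2.resize(a[110:245,0:250],None,fx=3.2,fy=3.2,interpolation=cv2.INTER_CUBIC))
b=cv2.imread('pics/side1.png')
cv2.imwrite('pics/c4.png',cv2.resize(b[135:225,225:315],None,fx=6,fy=6,interpolation=cv2.INTER_CUBIC))
```

```text
(no output)
```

View pics/c2.png

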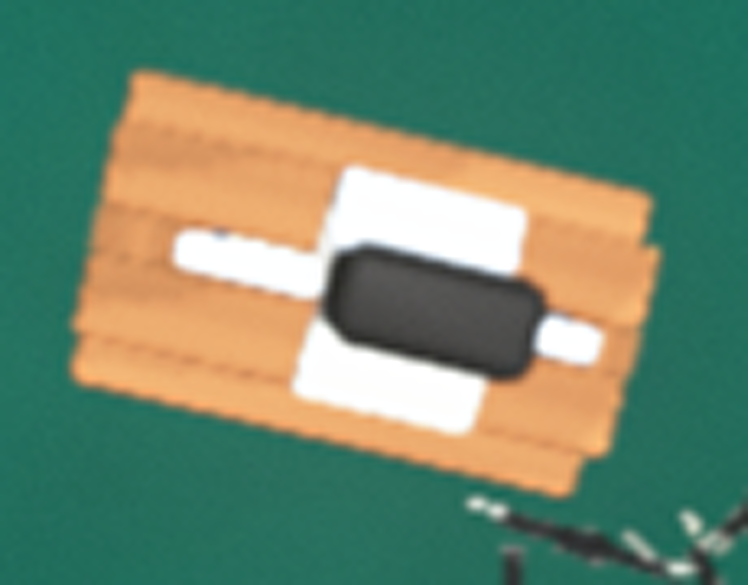

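View pics/c3.png

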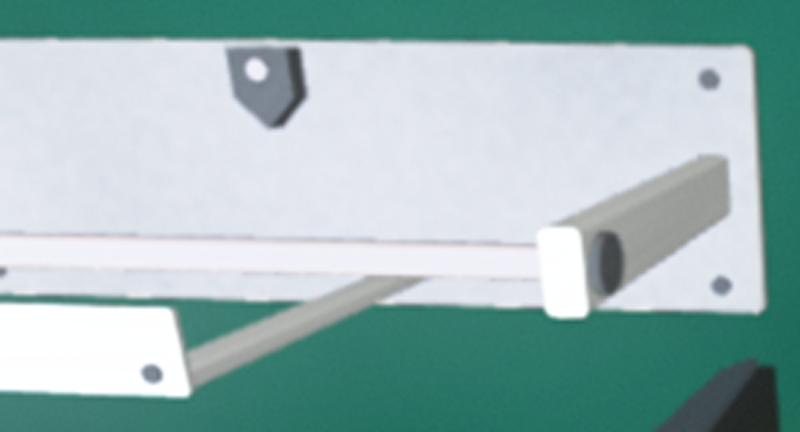

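View pics/c4.png

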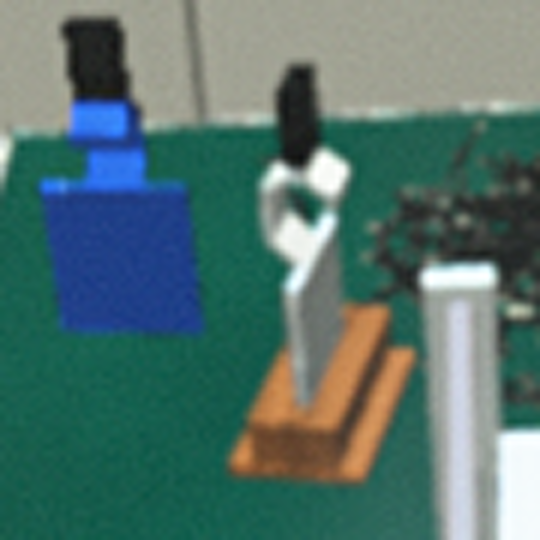

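```bash
cat > fit.py <<'E'
from h import *
from scipy.optimize import least_squares
s=sensors.state();f=grab_frame('wrist');print(s['time_s'],s['ee_pos'])
c2=lambda p:(285+p[0]/6.5-.4,75+p[1]/6.5-.4)
c3=lambda p:(p[0]/3.2-.35,110+p[1]/3.2-.35)
def fit(obj,px,p0,w):
    obj=np.array(obj,float);px=np.array(px)
    def res(p):
        c,sn=np.cos(p[2]),np.sin(p[2])
        P=obj.copy();P[:,0]=p[0]+c*obj[:,0]-sn*obj[:,1];P[:,1]=p[1]+sn*obj[:,0]+c*obj[:,1]
        return (proj(f,P,s)-px)
    r=least_squares(lambda p:res(p).ravel(),p0,loss='soft_l1',x_scale=[1,1,.01])
    print(w,r.x[:2].round(1),np.degrees(r.x[2]).round(2));print(res(r.x).round(1).tolist());return r.x
# rack: corners at base top, post top, keeper
fit([[-65,210,12],[65,210,12],[-15,183,180],[15,183,180],[-15,197,180],[44,60,185],[14,60,185]],
    [c3(p) for p in [(751,47),(765,312),(538,229),(548,316),(583,229),(190,396),(171,308)]],[555,-20,-.028],'rack')
print('pointer tip z22',at_z(f,c3((272,127)),22,s).round(1), at_z(f,c3((280,120)),22,s).round(1))
print('ptr base corners z22',at_z(f,c3((228,48)),22,s).round(1),at_z(f,c3((290,48)),22,s).round(1))
# holder: bottom outer corners? (flange low)  top 34
fit([[-35,-60,0],[-35,60,0],[35,-60,0],[35,60,0]],[c2(p) for p in [(137,70),(652,195),(75,380),(573,495)]],[485,343,-.2],'holder flange z0')
for z in (186,194): print('grip',z,at_z(f,c2((436,311)),z,s).round(1),[at_z(f,c2(p),z,s).round(1).tolist() for p in [(332,292),(543,332)]])
print('plate ends z98',[at_z(f,c2(p),98,s).round(1).tolist() for p in [(178,248),(600,345)]])
print('hook top z149',[at_z(f,c2(p),149,s).round(1).tolist() for p in [(345,165),(528,210),(295,392),(470,435)]])
E
python3 fit.py
```

```text
4.8833 [555.00452084 310.0124814  313.98600625]
rack [552.  -28.4] -1.69
[[1.0, -0.2], [0.2, 0.8], [-0.3, -0.5], [-0.4, 0.6], [-0.7, -0.2], [0.3, -0.4], [0.4, 0.2]]
pointer tip z22 [527.1 -47.7  22. ] [523.9 -43.1  22. ]
ptr base corners z22 [490.3 -62.   22. ] [490.9 -31.6  22. ]
holder flange z0 [486.4 339.3] -12.82
[[0.4, 0.4], [-0.3, 0.0], [0.3, -0.1], [-0.4, -0.3]]
grip 186 [486.  338.7 186. ] [[483.4, 323.7, 186.0], [489.0, 354.2, 186.0]]
grip 194 [485.8 337.9 194. ] [[483.2, 323.4, 194.0], [488.6, 353.0, 194.0]]
plate ends z98 [[477.4, 299.5, 98.0], [494.8, 378.1, 98.0]]
hook top z149 [[464.6, 327.3, 149.0], [471.4, 356.6, 149.0], [500.0, 319.7, 149.0], [506.9, 348.4, 149.0]]
```

>>> play_rows([
  [-0.02, 0.008, 0, -0.1, 1],
  [-0.045, 0.018, 0, -0.2, 1],
  [-0.069, 0.0286, -0.01, -0.22, 1],
  [-0.069, 0.0286, -0.04, -0.22, 1],
  [-0.069, 0.0286, -0.07, -0.22, 1],
  [-0.069, 0.0286, -0.094, -0.22, 1],
  [-0.069, 0.0286, -0.094, -0.22, 1],
  [-0.069, 0.0286, -0.094, -0.22, 1],
])

```text
time_s: 5.6
ee_pos: [485.6, 338.4, 219.4]
ee_rot: [-135.2, 89.9, -147.8]
force: [-0.1, -0.1, 0.3]
gripper_width: 91.2
```

Run:
```python
from h import *
s=sensors.state();print(s['time_s'],s['ee_pos'],s['ee_rot']);print(Rt_tool(s).round(3))
f=grab_frame('wrist');cv2.imwrite('pics/w2.png',f['img'])
```

```text
5.6 [485.6214864  338.37188386 219.38974908] [-135.15056168   89.87028318 -147.79897267]
[[-2.00000e-03  2.19000e-01  9.76000e-01  4.85621e+02]
 [-1.00000e-03  9.76000e-01 -2.19000e-01  3.38372e+02]
 [-1.00000e+00 -2.00000e-03 -2.00000e-03  2.19390e+02]
 [ 0.00000e+00  0.00000e+00  0.00000e+00  1.00000e+00]]
```

View pics/w2.png

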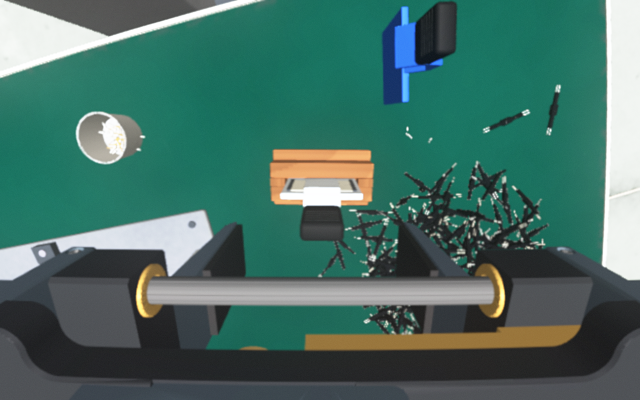

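>>> play_rows([
  [0, 0, -0.02, 0, 1],
  [0, 0, -0.04, 0, 1],
  [0, 0, -0.054, 0, 1],
  [0, 0, -0.054, 0, 1],
  [0, 0, -0.054, 0, 0.25],
  [0, 0, -0.054, 0, 0.2],
  [0, 0, -0.054, 0, 0.2],
  [0, 0, -0.054, 0, 0.2],
], squeeze=30)

```text
time_s: 6.32
ee_pos: [486.8, 339.1, 167.5]
ee_rot: [47.4, 89.8, 34.7]
force: [0.7, -0.8, 0.3]
gripper_width: 67.4
```

>>> play_rows([
  [0, 0, 0, 0, 0.2],
  [0, 0, 0, 0, 0.2],
  [0, 0, 0, 0, 0.2],
  [0, 0, 0, 0, 0.2],
  [0, 0, 0, 0, 0.2],
  [0, 0, 0, 0, 0.2],
  [0, 0, 0, 0, 0.2],
  [0, 0, 0, 0, 0.2],
])

```text
time_s: 6.98
ee_pos: [486.0, 338.6, 165.9]
ee_rot: [114.7, 90.0, 102.1]
force: [-0.2, 0.4, -0.1]
gripper_width: 29.4
```

>>> play_rows([
  [0, 0, 0.01, 0, 0.2],
  [0, 0, 0.025, 0, 0.2],
  [0, 0, 0.04, 0, 0.2],
  [0, 0, 0.055, 0, 0.2],
  [0, 0, 0.07, 0, 0.2],
  [0, 0, 0.08, 0, 0.2],
  [0, 0, 0.08, 0, 0.2],
  [0, 0, 0.08, 0, 0.2],
])

```text
time_s: 7.65
ee_pos: [486.0, 338.6, 246.2]
ee_rot: [46.5, 90.0, 33.8]
force: [-0.8, 0.1, -2.3]
gripper_width: 29.7
```

Run:
```python
from h import *
s=sensors.state();print(s['time_s'],s['ee_pos'],s['gripper_width'],s['force'])
for n in ['side','wrist']:
    f=grab_frame(n);cv2.imwrite(f'pics/{n}3.png',cv2.resize(f['img'][80:220,180:380],None,fx=4,fy=4,interpolation=cv2.INTER_CUBIC) if n=='side' else f['img'])
```

```text
7.65 [486.03872286 338.58262097 246.219804  ] 29.727263742450592 [-0.82712255  0.09394997 -2.257155  ]
```

View pics/side3.png

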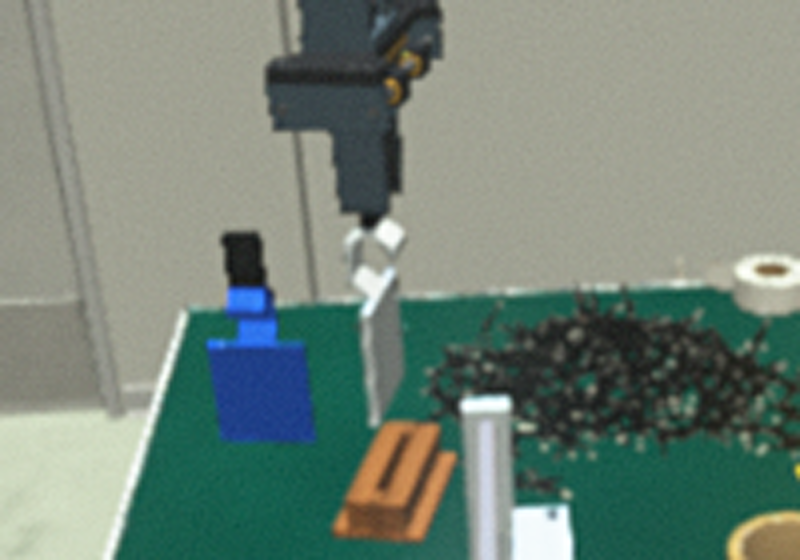

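View pics/wrist3.png

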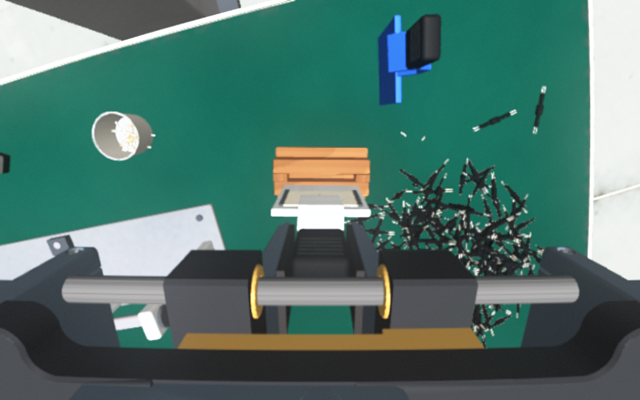

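>>> play_rows([
  [0, -0.01, 0, 0.02, 0.2],
  [0, -0.028, 0, 0.05, 0.2],
  [0, -0.053, 0, 0.08, 0.2],
  [0, -0.083, 0, 0.11, 0.2],
  [0, -0.113, 0, 0.14, 0.2],
  [0, -0.143, 0, 0.16, 0.2],
  [0, -0.173, 0, 0.18, 0.2],
  [0, -0.2, 0, 0.191, 0.2],
])

```text
time_s: 8.42
ee_pos: [485.1, 136.8, 244.9]
ee_rot: [-156.2, 89.9, -157.8]
force: [0.9, 0.5, -2.7]
gripper_width: 29.9
```

>>> play_rows([
  [0.001, -0.022, 0, 0, 0.2],
  [0.002, -0.04, 0, 0, 0.2],
  [0.003, -0.051, 0, 0, 0.2],
  [0.004, -0.057, 0, 0, 0.2],
  [0.004, -0.057, -0.01, 0, 0.2],
  [0.004, -0.057, -0.02, 0, 0.2],
  [0.004, -0.057, -0.028, 0, 0.2],
  [0.004, -0.057, -0.028, 0, 0.2],
])

```text
time_s: 9.08
ee_pos: [488.3, 82.2, 215.1]
ee_rot: [-174.8, 89.7, -176.5]
force: [-0.2, -0.1, -2.5]
gripper_width: 30.2
```

Run:
```python
from h import *
s=sensors.state();print(s['time_s'],s['ee_pos'],s['gripper_width'],s['force']);print(Rt_tool(s).round(3)[:3])
for n in ['side','wrist','scene']:
    f=grab_frame(n)
    for l in ['saddle','hook_tip']: print(n,l,[(np.round(d['point'],1).tolist(),round(d['conf'],2)) for d in finder.spot_point(f,l)])
    p=np.array(s['ee_pos'])
    print('predicted saddle',proj(f,[p+[0,0,-27.9]],s).round(1),'tip',proj(f,[p+[16,-.5,-37.9]],s).round(1))
    c={'side':f['img'][110:270,230:390],'scene':f['img'][130:260,260:420],'wrist':f['img']}[n]
    cv2.imwrite(f'pics/{n}4.png',cv2.resize(c,None,fx=3.7,fy=3.7,interpolation=cv2.INTER_CUBIC) if n!='wrist' else c)
```

```text
9.0833 [488.33299272  82.22683456 215.14779984] 30.15000009923681 [-0.17328738 -0.07435723 -2.45203382]
[[-6.00000e-03  2.90000e-02  1.00000e+00  4.88333e+02]
 [-0.00000e+00  1.00000e+00 -2.90000e-02  8.22270e+01]
 [-1.00000e+00 -0.00000e+00 -6.00000e-03  2.15148e+02]]
side saddle [([271.0, 196.4], 0.91), ([243.5, 155.4], 0.85)]
side hook_tip [([276.3, 199.9], 0.67), ([241.3, 160.1], 0.62)]
predicted saddle [[272.3 195.5]] tip [[279.6 198.9]]
wrist saddle [([318.3, 228.8], 0.81), ([316.4, 260.1], 0.34)]
wrist hook_tip [([339.6, 85.2], 0.53)]
predicted saddle [[321.2 231.2]] tip [[321.1 246.8]]
scene saddle [([345.6, 181.8], 0.93), ([286.6, 271.1], 0.63)]
scene hook_tip [([285.6, 268.9], 0.77), ([342.4, 183.2], 0.73)]
predicted saddle [[346.6 181.2]] tip [[342.7 182.5]]
```

View pics/side4.png

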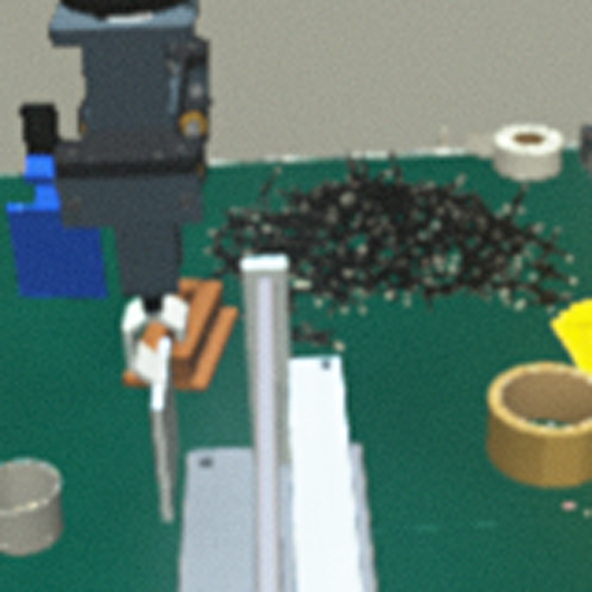

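View pics/scene4.png

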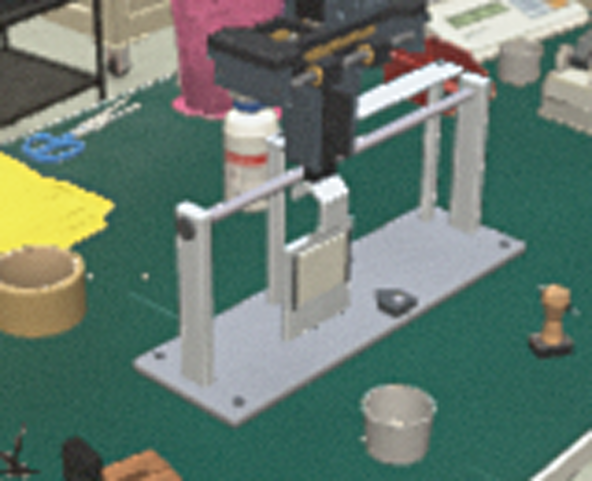

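View pics/wrist4.png

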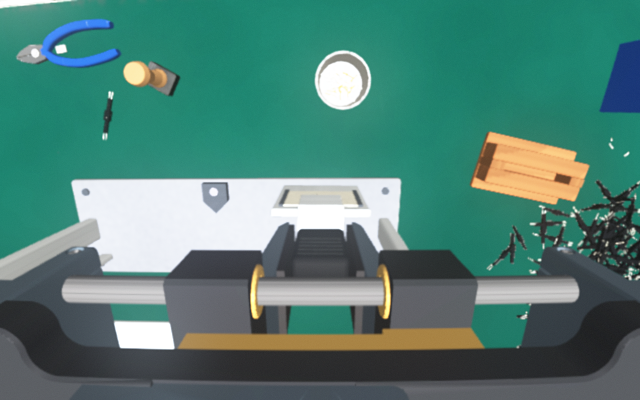

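>>> play_rows([
  [0, 0, 0.002, 0, 0.2],
  [0.008, 0, 0.002, 0, 0.2],
  [0.018, 0, 0.002, 0, 0.2],
  [0.03, 0, 0.002, 0, 0.2],
  [0.042, 0, 0.002, 0, 0.2],
  [0.054, 0, 0.002, 0, 0.2],
  [0.065, 0, 0.002, 0, 0.2],
  [0.065, 0, 0.002, 0, 0.2],
])

```text
time_s: 10.2
ee_pos: [557.8, 81.6, 219.6]
ee_rot: [6.0, 89.9, 4.2]
force: [-0.1, -0.0, -2.2]
gripper_width: 29.8
```

Run:
```python
from h import *
s=sensors.state();print(s['time_s'],s['ee_pos'],s['gripper_width'],s['force'])
for n in ['side','wrist','scene']:
    f=grab_frame(n)
    p=np.array(s['ee_pos'])
    print('predicted saddle',proj(f,[p+[0,0,-27.9]],s).round(1),'tip',proj(f,[p+[16,-.5,-37.9]],s).round(1))
    c={'side':f['img'][110:270,230:390],'scene':f['img'][130:260,260:420],'wrist':f['img']}[n]
    cv2.imwrite(f'pics/{n}5.png',cv2.resize(c,None,fx=3.7,fy=3.7,interpolation=cv2.INTER_CUBIC) if n!='wrist' else c)
    if n=='wrist':
      print('ptr',[at_z(f,uv,22,s).round(1).tolist() for uv in []])
```

```text
10.2 [557.84862617  81.56553858 219.55753292] 29.80867382847946 [-0.1442454  -0.01196436 -2.21044853]
predicted saddle [[302.5 192.3]] tip [[309.6 195.7]]
predicted saddle [[321.2 230.9]] tip [[321.1 246.4]]
ptr []
predicted saddle [[329.8 173.1]] tip [[326.2 174.4]]
```

View pics/side5.png

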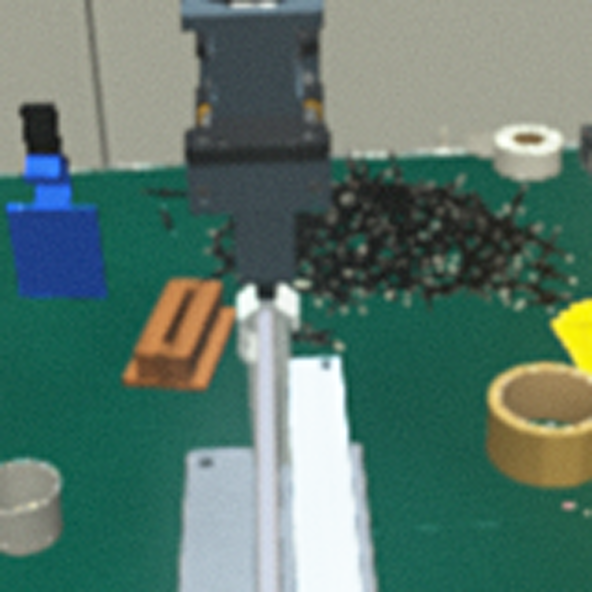

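View pics/scene5.png

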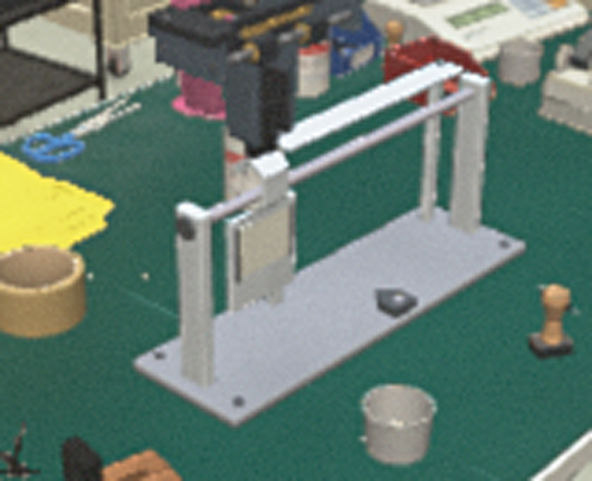

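View pics/wrist5.png

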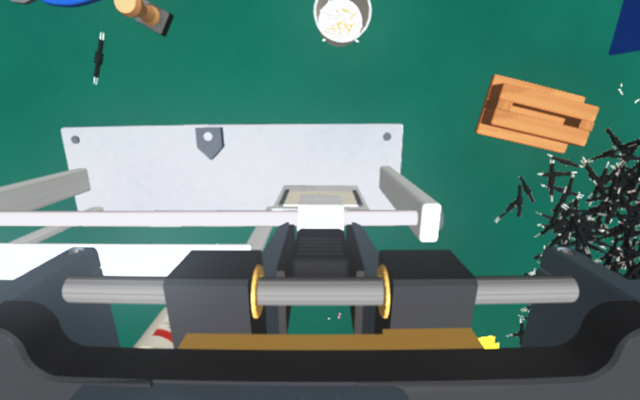

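>>> play_rows([
  [0, 0, -0.005, 0, 0.2],
  [0, 0, -0.011, 0, 0.2],
  [0, 0, -0.017, 0, 0.2],
  [0, 0, -0.022, 0, 0.2],
  [0, 0, -0.025, 0, 0.2],
  [0, 0, -0.027, 0, 0.2],
  [0, 0, -0.027, 0, 0.2],
  [0, 0, -0.027, 0, 0.2],
])

```text
time_s: 11.02
ee_pos: [555.0, 81.6, 193.0]
ee_rot: [56.8, 90.0, 55.1]
force: [0.2, 0.3, -2.2]
gripper_width: 29.9
```

Run:
```python
from h import *
s=sensors.state();print(s['time_s'],s['ee_pos'],s['gripper_width'],s['force'],s['torque'])
f=grab_frame('wrist')
a=cv2.resize(f['img'][95:260,50:450],None,fx=2,fy=2,interpolation=cv2.INTER_CUBIC);cv2.imwrite('pics/w6.png',a)
f=grab_frame('side');cv2.imwrite('pics/s6.png',cv2.resize(f['img'][150:300,240:380],None,fx=4,fy=4,interpolation=cv2.INTER_CUBIC))
```

```text
11.0167 [555.02207594  81.63984129 193.00982182] 29.858957450077703 [ 0.2067146   0.25238197 -2.16267578] [ 0.11011978 -0.15332876  0.01846597]
```

View pics/w6.png

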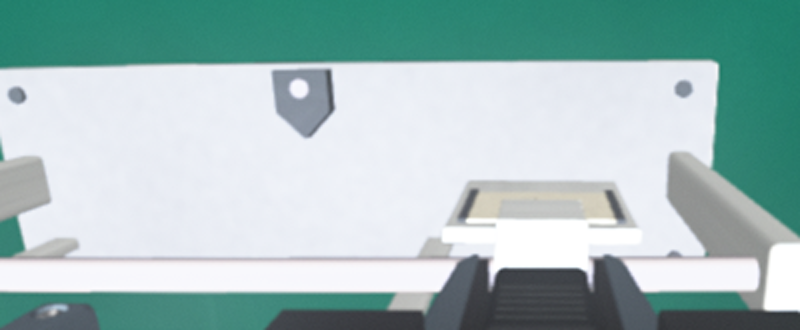

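View pics/s6.png

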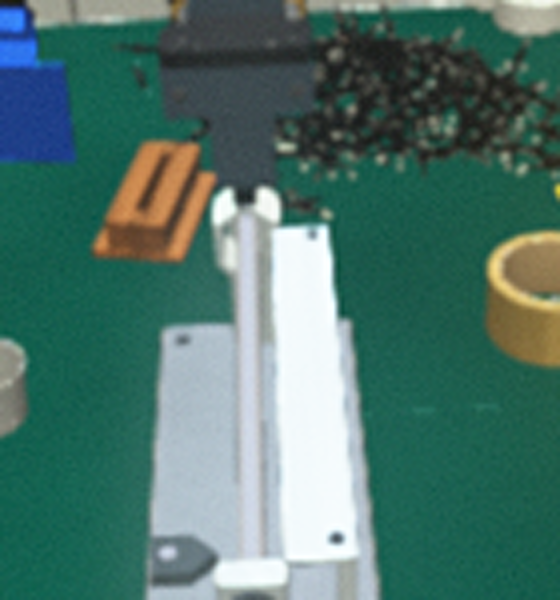

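Run:
```python
from h import *
s=sensors.state();f=grab_frame('wrist')
c=lambda x,y:(50+x/2-.25,95+y/2-.25)
u=np.array([.0295,.9996])
def ry(P): return round(float((P[:2]-np.array([552,-28.4]))@u),1)
for n,p,z in [('cornerNL',(716,62),12),('cornerNR',(-2,70),12),('screwL',(683,88),12),('screwR',(17,95),12),('ptr l',(274,70),22),('ptr r',(330,70),22),('ptr tip',(305,133),22),('tip',(307,136),16),('hole',(299,88),22)]:
    P=at_z(f,c(*p),z,s);print(n,P.round(1),ry(P))
```

```text
cornerNL [493.9 179.5  12. ] 206.1
cornerNR [ 483.3 -227.5   12. ] -201.1
screwL [507.6 161.6  12. ] 188.6
screwR [ 497.9 -219.5   12. ] -192.6
ptr l [490.1 -61.6  22. ] -35.0
ptr r [491.2 -30.9  22. ] -4.3
ptr tip [524.8 -49.   22. ] -21.4
tip [527.4 -50.4  16. ] -22.7
hole [500.2 -49.1  22. ] -22.2
```

>>> play_rows([
  [0, 0, 0.0015, 0, 0.2],
  [-0.0001, -0.004, 0.0015, 0, 0.2],
  [-0.0004, -0.012, 0.0015, 0, 0.2],
  [-0.0007, -0.022, 0.0015, 0, 0.2],
  [-0.001, -0.032, 0.0015, 0, 0.2],
  [-0.0013, -0.042, 0.0015, 0, 0.2],
  [-0.0016, -0.052, 0.0015, 0, 0.2],
  [-0.0019, -0.062, 0.0015, 0, 0.2],
])

```text
time_s: 11.83
ee_pos: [553.0, 18.2, 194.5]
ee_rot: [-75.9, 90.0, -77.6]
force: [0.0, -0.5, -2.7]
gripper_width: 29.7
```

>>> play_rows([
  [-0.0003, -0.01, 0, 0, 0.2],
  [-0.0006, -0.02, 0, 0, 0.2],
  [-0.0009, -0.03, 0, 0, 0.2],
  [-0.0012, -0.04, 0, 0, 0.2],
  [-0.0015, -0.05, 0, 0, 0.2],
  [-0.0018, -0.059, 0, 0, 0.2],
  [-0.002, -0.0645, 0, 0, 0.2],
  [-0.002, -0.0665, 0, 0, 0.2],
])

```text
time_s: 12.5
ee_pos: [551.1, -47.9, 194.4]
ee_rot: [-88.9, 90.0, -90.7]
force: [-0.2, 0.5, -1.8]
gripper_width: 29.7
```

>>> play_rows([
  [0, 0, 0, 0, 0.2],
  [0, 0, 0, 0, 0.2],
  [0, 0, -0.001, 0, 0.2],
  [0, 0, -0.0015, 0, 0.2],
  [0, 0, -0.002, 0, 0.2],
  [0, 0, -0.0025, 0, 0.2],
  [0, 0, -0.0025, 0, 0.2],
  [0, 0, -0.0025, 0, 0.2],
])

```text
time_s: 13.17
ee_pos: [551.6, -46.6, 192.8]
ee_rot: [17.9, 89.9, 16.2]
force: [-0.7, 1.5, 4.5]
gripper_width: 30.2
```

Run:
```python
from h import *
s=sensors.state();print(s['time_s'],s['ee_pos'],s['gripper_width'],s['force'],s['torque'])
f=grab_frame('wrist')
a=cv2.resize(f['img'][95:260,150:500],None,fx=2.2,fy=2.2,interpolation=cv2.INTER_CUBIC);cv2.imwrite('pics/w7.png',a)
f=grab_frame('side');cv2.imwrite('pics/s7.png',cv2.resize(f['img'][150:300,240:380],None,fx=4,fy=4,interpolation=cv2.INTER_CUBIC))
f=grab_frame('scene');cv2.imwrite('pics/sc7.png',cv2.resize(f['img'][130:260,260:420],None,fx=4,fy=4,interpolation=cv2.INTER_CUBIC))
```

```text
13.1667 [551.62328461 -46.55427882 192.77900438] 30.211310615383677 [-0.71852452  1.4686744   4.5392155 ] [ 0.36450223 -0.03042903  0.03645307]
```

View pics/w7.png

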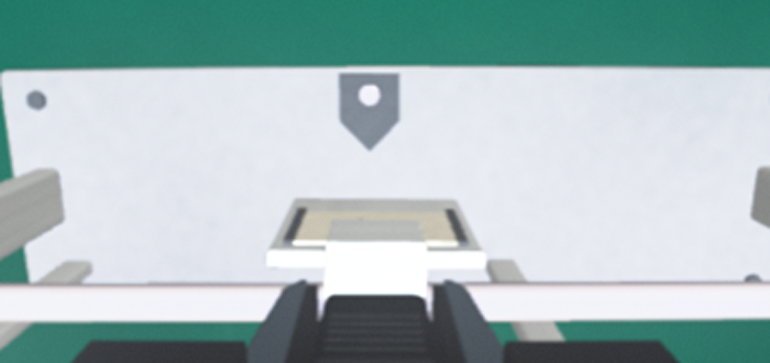

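View pics/s7.png

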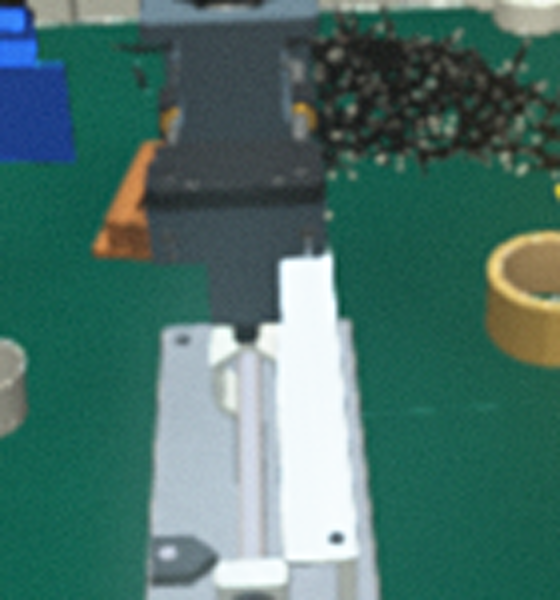

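View pics/sc7.png

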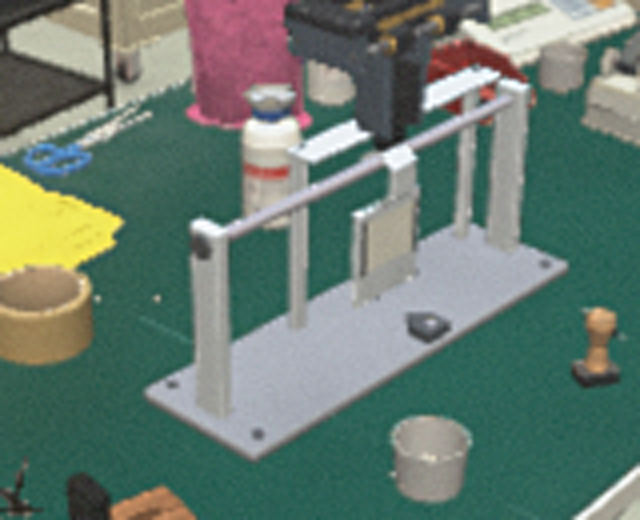

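The hook is seated under the keeper: the rail now carries it, with force +4.5 N. In the wrist view the pointer tip is about 3 mm further right than the plate's middle, so I'll nudge it over and release.

>>> play_rows([
  [0, 0, 0.002, 0, 0.2],
  [0, -0.001, 0.002, 0, 0.2],
  [0, -0.002, 0.002, 0, 0.2],
  [0, -0.003, 0.002, 0, 0.2],
  [0, -0.003, 0.001, 0, 0.2],
  [0, -0.003, 0.0003, 0, 0.2],
  [0, -0.003, 0.0003, 0, 0.2],
  [0, -0.003, 0.0003, 0, 0.2],
])

```text
time_s: 13.98
ee_pos: [551.5, -50.3, 192.8]
ee_rot: [-25.6, 89.9, -27.3]
force: [0.2, -0.0, 2.7]
gripper_width: 29.6
```

>>> play_rows([
  [0, 0, 0, 0, 0.33],
  [0, 0, 0, 0, 0.36],
  [0, 0, 0, 0, 0.4],
  [0, 0, 0, 0, 0.5],
  [0, 0, 0, 0, 0.6],
  [0, 0, 0, 0, 0.7],
  [0, 0, 0, 0, 0.7],
  [0, 0, 0, 0, 0.7],
])

```text
time_s: 14.65
ee_pos: [551.1, -49.8, 192.2]
ee_rot: [150.0, 90.0, 148.3]
force: [0.3, 0.2, 0.2]
gripper_width: 63.2
```

Run:
```python
from h import *
s=sensors.state();print(s['time_s'],s['ee_pos'],s['gripper_width'],s['force'],s['torque'])
f=grab_frame('wrist');cv2.imwrite('pics/w8.png',f['img'])
```

```text
14.65 [551.05393167 -49.84653839 192.15954459] 63.17392169746619 [0.34801912 0.19548548 0.17235586] [ 0.10822812 -0.08107277  0.0439787 ]
```

View pics/w8.png

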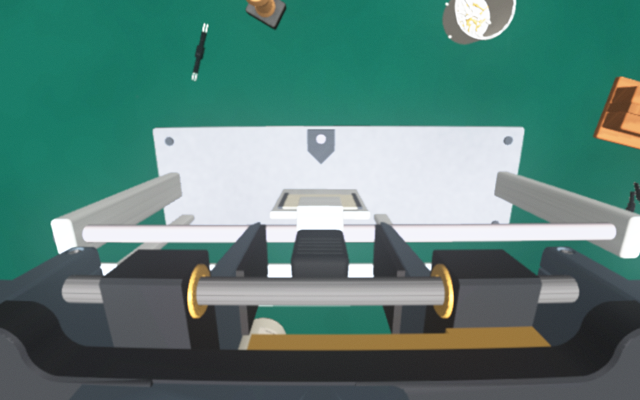

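Released: the plate's middle is at column 321 and the pointer tip at column 321. Now I raise straight up and back off.

>>> play_rows([
  [0, 0, 0.005, 0, 0.7],
  [0, 0, 0.015, 0, 0.7],
  [0, 0, 0.03, 0, 0.7],
  [0, 0, 0.05, 0, 0.7],
  [0, 0, 0.075, 0, 0.7],
  [0, 0, 0.1, 0, 0.7],
  [0, 0, 0.12, 0, 0.7],
  [0, 0, 0.13, 0, 0.7],
])

```text
time_s: 15.37
ee_pos: [552.1, -50.0, 326.4]
ee_rot: [-3.9, 89.6, -5.6]
force: [-0.4, 0.2, 0.3]
gripper_width: 64.4
```

>>> play_rows([
  [-0.02, 0, 0, 0, 0.7],
  [-0.05, 0, 0, 0, 0.7],
  [-0.08, 0, 0, 0, 0.7],
  [-0.1, 0, 0, 0, 0.7],
  [-0.1, 0, 0, 0, 0.7],
  [-0.1, 0, 0, 0, 0.7],
  [-0.1, 0, 0, 0, 0.7],
  [-0.1, 0, 0, 0, 0.7],
])

```text
time_s: 16.03
ee_pos: [452.0, -49.9, 322.1]
ee_rot: [42.7, 90.0, 41.0]
force: [0.1, -0.3, -0.1]
gripper_width: 63.9
```

>>> play_rows([
  [0, 0, 0, 0, 0.7],
  [0, 0, 0, 0, 0.7],
  [0, 0, 0, 0, 0.7],
  [0, 0, 0, 0, 0.7],
  [0, 0, 0, 0, 0.7],
  [0, 0, 0, 0, 0.7],
  [0, 0, 0, 0, 0.7],
  [0, 0, 0, 0, 0.7],
])

```text
time_s: 16.7
ee_pos: [451.1, -49.9, 322.3]
ee_rot: [59.2, 90.0, 57.5]
force: [0.4, 0.0, -0.5]
gripper_width: 63.7
```

Run:
```python
from h import *
s=sensors.state();print(s['time_s'],s['ee_pos'],s['force'])
r=[];P={}
for n in ['side','scene']:
    f=grab_frame(n);P[n]=f
    for l in ['saddle','pointer']: print(n,l,[(np.round(d['point'],1).tolist(),round(d['conf'],2)) for d in finder.spot_point(f,l)])
    c=f['img'][150:310,220:400] if n=='side' else f['img'][130:260,260:420]
    cv2.imwrite(f'pics/{n}9.png',cv2.resize(c,None,fx=4.2,fy=3.6 if 0 else 3.7,interpolation=cv2.INTER_CUBIC))
    print('expect saddle',proj(f,[[551.3,-49.5,165]]).round(1),'grip top',proj(f,[[551.3,-49.5,221]]).round(1),'bottom',proj(f,[[551.3,-49.5,35]]).round(1))
f=grab_frame('wrist');cv2.imwrite('pics/w9.png',f['img'])
```

```text
16.7 [451.11626829 -49.89522671 322.30141793] [ 0.38797995  0.03132329 -0.51299026]
side saddle [([303.0, 237.5], 0.91), ([241.6, 156.5], 0.55)]
side pointer [([303.7, 288.9], 0.7), ([307.2, 284.1], 0.23)]
expect saddle [[302.1 236.5]] grip top [[300.9 213.8]] bottom [[304.7 283. ]]
scene saddle [([357.6, 170.2], 0.66)]
scene pointer [([354.5, 207.7], 0.42), ([406.1, 224.6], 0.35)]
expect saddle [[357.7 168.1]] grip top [[358.2 152.7]] bottom [[356.5 201.5]]
```

View pics/side9.png

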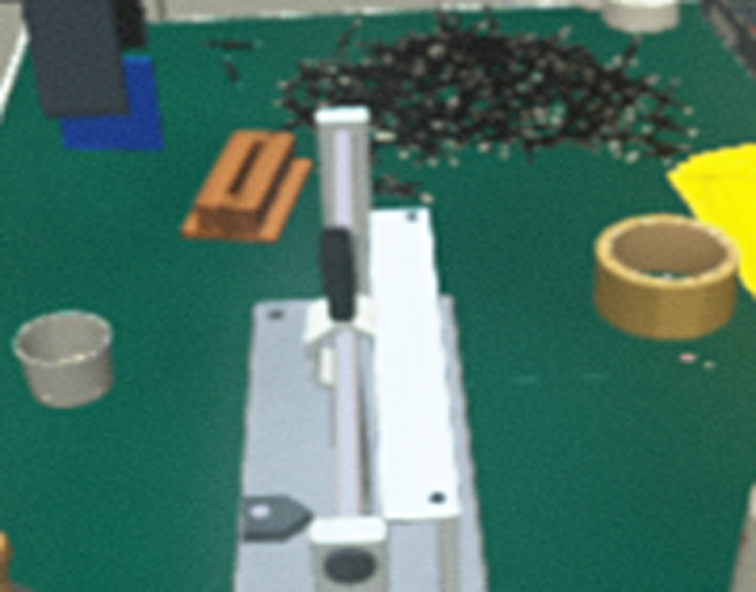

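View pics/scene9.png

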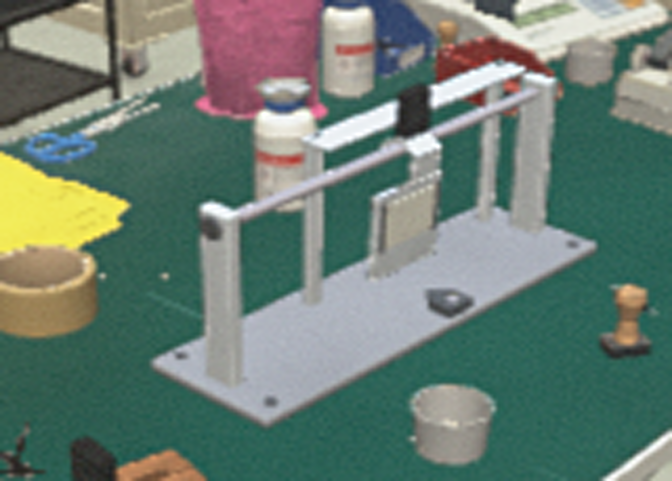

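View pics/w9.png

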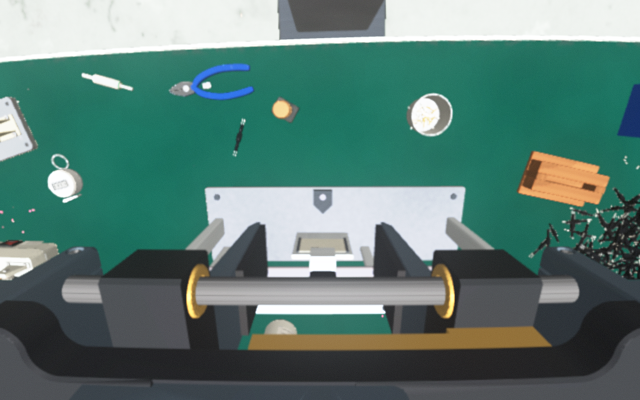

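>>> play_rows([
  [0, 0, 0, 0, 0.7],
  [0, 0, 0, 0, 0.7],
  [0, 0, 0, 0, 0.7],
  [0, 0, 0, 0, 0.7],
  [0, 0, 0, 0, 0.7],
  [0, 0, 0, 0, 0.7],
  [0, 0, 0, 0, 0.7],
  [0, 0, 0, 0, 0.7],
])

```text
time_s: 17.72
ee_pos: [451.1, -49.9, 322.3]
ee_rot: [118.0, 90.0, 116.3]
force: [0.5, 0.2, 0.1]
gripper_width: 64.0
```

>>> play_rows([
  [0, 0, 0, 0, 0.7],
  [0, 0, 0, 0, 0.7],
  [0, 0, 0, 0, 0.7],
  [0, 0, 0, 0, 0.7],
  [0, 0, 0, 0, 0.7],
  [0, 0, 0, 0, 0.7],
  [0, 0, 0, 0, 0.7],
  [0, 0, 0, 0, 0.7],
])

```text
time_s: 18.38
ee_pos: [451.1, -49.9, 322.3]
ee_rot: [52.5, 90.0, 50.8]
force: [0.4, -0.6, -0.1]
gripper_width: 63.4
```

Run:
```python
from h import *
F=[grab_frame('side')['img'][190:290,280:330].astype(float) for _ in range(5)]
g0=cv2.imread('pics/side9.png')
print([float(np.abs(a-F[0]).mean().round(2)) for a in F],[float(cv2.phaseCorrelate(F[0][15:50,10:34].mean(2),a[15:50,10:34].mean(2))[0][0].__round__(3)) for a in F])
cur=cv2.imread('pics/side9.png')
f=grab_frame('side');c=cv2.resize(f['img'][150:310,220:400],None,fx=4.2,fy=3.7,interpolation=cv2.INTER_CUBIC)
print('vs 1.5s ago',np.abs(c.astype(float)-cur)[150:480,250:420].mean().round(2),np.abs(c.astype(float)-cur)[300:480,550:740].mean().round(2))
print(sensors.state()['time_s'])
```

```text
[0.0, 1.69, 1.68, 1.66, 1.66] [0.0, -0.057, -0.007, -0.041, -0.066]
vs 1.5s ago 1.48 2.2
18.6833
```

The carrier is still: the frames differ only by picture noise. I'm handing in.

```bash
python3 -c "
from workcell import job_done
print(job_done())"
```

```text
the job is handed in; nothing more can be done
None
```

I lifted the silver carrier out of its stand and hooked it on the rail at the open left end, at about rack y +110 mm. I then slid it under the keeper to the pointer, released it and backed the arm clear. I handed the job in at about 19 s; the hand-in gave no verdict.

**Last checks:**
- **Position:** before release the plate's middle was about 3 mm off the pointer tip, so I nudged it. After release both sat at the same column in the wrist view. My estimates of the pointer's y from single points on it spread by about 5 mm, within the 12 mm allowed.
- **Seating:** the force reading rose to +4.5 N when I lowered the hook onto the rail, so the rail was carrying it. Afterwards the side and scene cameras placed the hook within about 2 pixels of where it should be when seated.
- **Stillness:** it hangs upright, and pictures taken over the last 1.5 s before hand-in differ only by noise.
- **Bystanders:** the cup, stamp, tape and bottle look untouched in the pictures; I did not measure their positions at the end.

**Disagreement:** the description gives about 11 mm of height to spare under the keeper, but its own dimensions leave only about 5 mm. I therefore slid the hook only 1.5 mm above its seat.

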